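# Load a temperature logger into a drop-door reader dock

## Task

Load the white temperature logger into the grey reader dock: lower the dock's blue bottom-hinged door all the way down, lay the logger with its display up in the black cradle on the inside of the door (between the two cheeks, one short end at the ledge), and let go of it. Then push the door back up until it is fully shut, so that the logger stands inside. Move the door gently, without letting it drop or slam, and leave the red tape, the note pad and the check weight where they are.

Things in the scene. Friction and masses are not known exactly. Their poses are not given: they have to be found in the camera images.
- door (a joint): angle of the dock's bottom-hinged door (rad): 0 = shut, upright; 1.571 = fully open, level, its inside facing up. The stiff, damped hinge slows the door but does not hold it when it is nearly level; shut, it stays shut
- dock: grey box-shaped reader dock, 88 deep x 156 wide x 165 mm high, fixed to the bench; origin at the centre of its underside; its open front faces its own -x. The door covers the front. A reader head inside stops the logger from falling backwards off the door
- hinge (a point): middle of the door's hinge line, 45 mm above the bench, at the dock's front. Axes turn with the door: y along the hinge, z from the hinge to the handle (up when shut, level and away from the dock when open), x into the dock when shut, up when open
- handle (a point): middle of the door's round steel bar (12 mm thick, 100 mm long along the hinge), 155 mm from the hinge. Bar and end posts form a loop on the blue panel (138 wide, 12 thick, its edge 112 mm from the hinge), leaving a 37 mm gap between panel and bar. Shut, the bar is 200 mm above the bench, 35 mm above the dock's roof. Axes as hinge
- cradle (a point): where the centre of the logger's underside belongs: on the door's inside face, 6 mm off the hinge plane (51 mm above the bench when open), 61 mm from the hinge. Axes as hinge. The black ledge, 26 mm high, ends 18 mm from the hinge; two cheeks, 16 mm high and 66 mm apart (widening to 74), reach from it to 42 mm from the hinge. Beyond them the logger's long sides are free
- logger: white temperature logger, a box 86 (its x) x 52 (y) x 22 mm (z), 0.11 kg, display on top (+z); origin at the centre of its underside. Either short end may go to the ledge
- red_tape: roll of red tape lying flat, 92 mm across, 20 mm high; origin at the centre of its underside; leave it alone
- notes: yellow note pad 76 x 76 x 20 mm, origin at the centre of its underside; leave it alone
- weight: brass-coloured check weight, 37 mm across, 70 mm high, origin at the centre of its underside; leave it alone

How it is judged:
By the outcome, as a careful person would: the job done as asked, in the order asked, and still so for the second after the job is handed in, with the robot touching nothing.
It also fails if it takes over 64 s, if anything falls off the work surface, if the arm or the gripper's body presses on something with over 40 N, if the wrist force passes 120 N, or if a joint passes its speed limit or range.

## Robot

A 7-joint arm with a two-finger parallel gripper is mounted at the origin on the work surface; the furniture and walls round the work are solid. World frame = base frame: x ahead of the robot, y to its left, z up, the work surface at z = 0. Lengths are in m, angles in degrees, forces in N, time in s.
With the tool pointing down it reaches from about 0.4 to 0.9 m from the base axis. Payload 5.6 kg.
Tool frame: the origin (TCP) lies between the finger pads; the fingertips stand 14 mm ahead of it and the grasp point (between the pads) lies 5 mm behind it (r.tip_reach is the distance from the TCP to the fingertips, in m); z points along the fingers, y is the direction in which the jaws open and shut (so a half turn about z gives the same grasp; the last joint's range is limited). The gripper opens to 92 mm and grips with 3 to 60 N. Pads are 20 mm wide; open, the fingers measure 128 mm over their backs; the gripper's body (75 mm by 189 mm) begins 69 mm behind the grasp point.
Start: joints at [65.776, 26.786, -0.665, 91.828, 0.344, 61.387, -3.226], TCP at [0.241, -0.604, 0.206] pointing down, gripper open.
Joint ranges: [-144.91, 144.91], [-17.63, 115.5], [-89.93, 88.59], [15.96, 139.68], [-74.01, 254.01], [8.47, 105.57], [-167.45, 167.45]. Speed limits (degrees/s): [147.25, 147.25, 180, 180, 180, 180, 180].

## Interface

Orientations are given as a 3x3 rotation matrix whose columns are the frame's x, y, z axes.
In Python, from rig import r gives the robot as it stands. The module is installed in compiled form; this text tells all that it offers.
- The arm moves only by the shell command python3 -m inch 'ROWS' [OPENING]. ROWS is JSON, one flat list of numbers, 6 for each row, row after row: the shift along the tool's x, y, z in m, then the turn, a rotation vector about the tool's x, y, z in degrees. In form: [dx, dy, dz, wx, wy, wz, dx, dy, dz, wx, wy, wz, ...]. A call has 1 to 8 rows; each row is the pose to reach, as a shift and turn from the pose commanded when the call began, along the tool's axes at that moment; what a row does not reach only later rows make up. A row lasts 1/10 s, in which the tool goes at most 50 mm and 8.59 degrees, less where a joint would pass 70% of its speed; a pose out of reach is approached as far as the arm can. A call with a gripper value outside its range is refused whole. OPENING is the finger opening in m, from 0 to 0.0919, set as the call begins (- or left out, the last holds). The fingers move at their own pace and stop on an object; the grip force is fixed at half the most. Time passes only in rows, so rows that repeat a pose let the fingers close. It gives the time, the measured TCP pose, the force and the opening at its end, in the units of the state.
- r.observe(): the state, without advancing time (a new reading comes with each control period).
- r.get_image(name): name is "scene" or "top"; returns the picture (480x640x3 uint8, red, green, blue); there is no depth.
- r.camera_info(name): a dict with "vfov" (degrees; the focal length in pixels is half the picture's height over the tangent of half this angle, whatever the lens; pixels are square), "cx", "cy" (the principal point, pixels), "world_to_cam" (4x4, takes a point from world to camera coordinates). Camera axes: x right, y up, looking along -z (the intrinsics and any distortion apply to the point x, -y, -z); pixel columns grow to the right and rows downward; lengths in m; the calibration is good to about 2 mm. A picture is of the moment at which its call begins. camera_info takes no time and is no camera call.
- r.close_job(): hands the job in, once; it reports no verdict.
Trained networks look in the newest picture that a camera, given by its name, has taken for a name from the list of things; names that differ only in an ending like _2 or _b are one class to them, and where a whole thing is asked for, a point or a joint stands for the part that bears it (a point fixed in the world has none). Each returns a list of dicts, best first, with "p" (0 to 1); they miss things now and then, are a little off and sometimes report something else, mostly with a low value. They report only what shows in the picture. A call takes as long as a camera call.
- r.look_for(camera, thing): "rect" ([centre column, centre row, width, height] in pixels, round what is visible of it).
- r.regions_of(camera, thing): "region" (480x640 bool, what is visible of it) and "rect" ([centre column, centre row, width, height] in pixels, round what is visible of it).
The state is a dict: "time": time; "q": joint angles; "joint_velocities": joint speeds; "joint_efforts": joint torques, N m; "position": TCP position; "tcp_rot": TCP orientation; "force": force on the tool from outside, world axes, zero at the start; "moment": the same for the moment, N m; "width": opening from 0.0 (shut) to 1.0 (fully open).
Only numpy, scipy, OpenCV 4.12 (cv2) and the standard library are available. Lean on these libraries where they do the work, as an engineer would, in place of code of your own. Each camera call takes 0.05 s, during which the arm holds its last target. There are 200 camera calls.

## Working session

There is one attempt and no reset: what is moved stays moved. The work goes in short steps, Python scripts to look and compute and a shell command to move; the robot and the scene stay as the last step left them, time stands still between calls to the robot, and variables do not carry over. Pictures are saved under pics/ and viewed, about 8 in all and at most 12, crops included, and the job is handed in when it is done.

```bash
mkdir -p pics; python3 - <<'E'
from rig import r
import cv2, numpy as np
for c in ("scene","top"):
    im=r.get_image(c); cv2.imwrite(f"pics/{c}0.png",im[:,:,::-1])
    i=r.camera_info(c); print(c,i)
    for t in ("logger","dock","handle","door","red_tape","notes","weight"):
        print(t,[(np.round(d["rect"]).tolist(),round(d["p"],2)) for d in r.look_for(c,t)][:2])
o=r.observe();print(o)
E
```

```text
scene {'vfov': 54.13290881413962, 'cx': 319.7557824543932, 'cy': 247.27405763961704, 'world_to_cam': array([[-0.85560177,  0.51716361,  0.02207752,  0.39440739],
       [-0.28847317, -0.51179904,  0.80922492,  0.08300231],
       [ 0.42980094,  0.6860055 ,  0.58708398, -1.33732783],
       [ 0.        ,  0.        ,  0.        ,  1.        ]])}
logger [([366.0, 298.0, 44.0, 27.0], 0.77)]
dock [([259.0, 212.0, 74.0, 86.0], 0.88)]
handle [([267.0, 212.0, 52.0, 68.0], 0.97)]
door [([266.0, 209.0, 57.0, 72.0], 0.57)]
red_tape [([318.0, 324.0, 45.0, 37.0], 0.85)]
notes [([380.0, 346.0, 48.0, 44.0], 0.65)]
weight [([344.0, 370.0, 16.0, 35.0], 0.9)]
top {'vfov': 52.436559639211595, 'cx': 323.037151889386, 'cy': 238.45050011579238, 'world_to_cam': array([[-0.3824486 , -0.92397023,  0.00347549,  0.27560977],
       [ 0.90014818, -0.3717342 ,  0.22703951, -0.47442579],
       [-0.20848579,  0.0899594 ,  0.97387935, -0.98508447],
       [ 0.        ,  0.        ,  0.        ,  1.        ]])}
logger [([309.0, 300.0, 27.0, 41.0], 0.77)]
dock [([442.0, 190.0, 80.0, 100.0], 0.63)]
handle [([414.0, 
[... 374 characters left out ...]
38608906, -3.22479308]), 'joint_velocities': array([ 0.00397426,  0.09871047,  0.06480136,  0.00290381,  0.08571072,
        0.10441285, -0.08859069]), 'joint_efforts': array([-3.60680033e-04, -5.20346546e+01, -1.24097298e-02, -2.44043702e+01,
       -5.66715875e-02,  1.12578206e-02, -1.60980647e-06]), 'position': array([ 0.24094243, -0.6037155 ,  0.20630528]), 'tcp_rot': array([[ 9.28757664e-01,  3.70687472e-01, -1.81100272e-05],
       [ 3.70687469e-01, -9.28757662e-01, -7.74242543e-05],
       [-4.55200276e-05,  6.51952094e-05, -9.99999997e-01]]), 'force': array([-0.01715244, -0.29625873,  0.1361084 ]), 'moment': array([ 0.06675587, -0.01012563, -0.00965445]), 'width': 0.9942534681188921}
```

View pics/scene0.png

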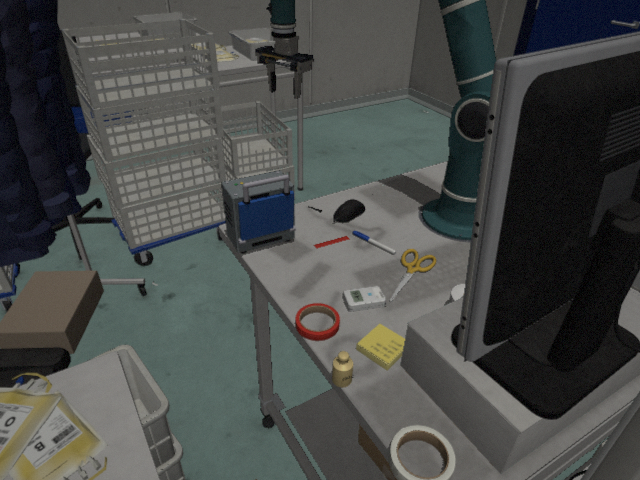

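View pics/top0.png

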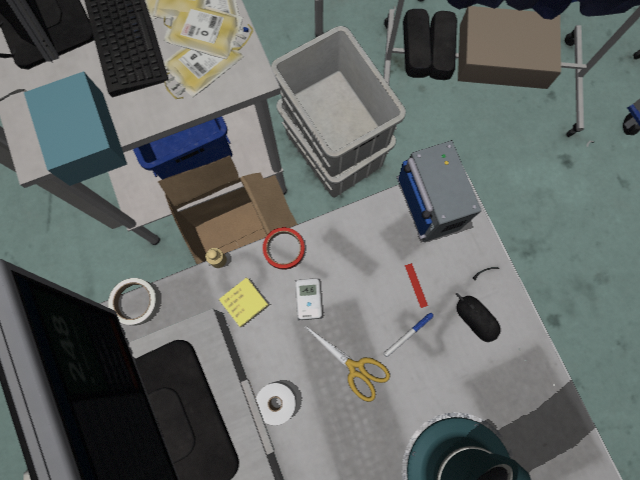

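```bash
cat > h.py <<'E'
from rig import r
import cv2, numpy as np
from scipy.optimize import minimize
def cam(c):
    i=r.camera_info(c); f=240/np.tan(np.radians(i["vfov"]/2)); return f,i["cx"],i["cy"],np.array(i["world_to_cam"])
C={c:cam(c) for c in ("scene","top")}
def proj(c,P):
    f,cx,cy,T=C[c]; p=np.atleast_2d(P)@T[:3,:3].T+T[:3,3]
    return np.c_[cx+f*p[:,0]/-p[:,2], cy+f*p[:,1]/p[:,2]]
def plane(c,uv,z):
    f,cx,cy,T=C[c]; d=T[:3,:3].T@np.array([(uv[0]-cx)/f,-(uv[1]-cy)/f,-1]); o=-T[:3,:3].T@T[:3,3]
    return o+d*(z-o[2])/d[2]
def box(p,a,b,h,z0=0):
    x,y,t=p; R=np.array([[np.cos(t),-np.sin(t)],[np.sin(t),np.cos(t)]])
    q=np.array([[i*a/2,j*b/2] for i in(-1,1) for j in(-1,1)])@R.T+[x,y]
    return np.r_[np.c_[q,np.full(4,z0)],np.c_[q,np.full(4,z0+h)]]
def hullmask(c,P,s=4):
    m=np.zeros((480*s,640*s),np.uint8); q=cv2.convexHull(np.round((proj(c,P)+.5)*s).astype(np.int32)); cv2.fillConvexPoly(m,q,255)
    return cv2.resize(m,(640,480),interpolation=cv2.INTER_AREA)/255.
def fit(f3,masks,p0,step):
    def cost(p): return sum(np.abs(hullmask(c,f3(p))-m).sum()/m.sum() for c,m in masks.items())
    s=np.vstack([p0]+[np.array(p0)+np.eye(len(p0))[i]*step[i] for i in range(len(p0))])
    o=minimize(cost,p0,method="Nelder-Mead",options=dict(initial_simplex=s,maxiter=150,xatol=1e-4,fatol=1e-4)); return o.x,o.fun
def mask(c,t):
    l=r.regions_of(c,t); return l[0]["region"].astype(float) if l else None
E
python3 - <<'E'
from h import *
r.get_image("scene");r.get_image("top")
M={t:{c:mask(c,t) for c in C} for t in ("logger","dock","door","handle","red_tape","notes","weight")}
np.save("M.npy",M,allow_pickle=True)
for t,h in (("logger",.022),("red_tape",.02),("notes",.02),("weight",.07),("dock",.165)):
    v,u=np.nonzero(M[t]["top"]); print(t,plane("top",(u.mean(),v.mean()),h).round(4))
for t,d in (("logger",(.086,.052,.022)),("notes",(.076,.076,.02))):
    p=plane("top",np.array(np.nonzero(M[t]["top"]))[::-1].mean(1),.02)
    for cs in (("scene",),("top",),("scene","top")):
        best=min((fit(lambda q:box(q,*d),{c:M[t][c] for c in cs},[p[0],p[1],a],[.01,.01,.3]) for a in (0,.8,1.6,2.4)),key=lambda z:z[1]); print(t,cs,best[0].round(4),round(best[1],3))
im={c:r.get_image(c)[:,:,::-1].copy() for c in C}
out=[]
for c,(x0,y0) in (("scene",(210,150)),("top",(380,120))):
    g=im[c]; k=cv2.resize(g[y0:y0+130,x0:x0+110],None,fx=3.5,fy=3.5,interpolation=cv2.INTER_CUBIC)
    for t,col in (("dock",(0,255,255)),("door",(0,255,0)),("handle",(0,0,255))):
        m=M[t][c]
        if m is None: print("none",t,c);continue
        mm=cv2.resize(m[y0:y0+130,x0:x0+110].astype(np.uint8),None,fx=3.5,fy=3.5,interpolation=cv2.INTER_NEAREST)
        cv2.drawContours(k,cv2.findContours(mm,cv2.RETR_EXTERNAL,cv2.CHAIN_APPROX_NONE)[0],-1,col,1)
    out.append(k)
cv2.imwrite("pics/masks.png",np.hstack(out))
E
```

```text
logger [0.4393 0.1497 0.022 ]
red_tape [0.5663 0.1581 0.02  ]
notes [0.4876 0.2803 0.02  ]
weight [0.5875 0.2951 0.07  ]
dock [ 0.5227 -0.1594  0.165 ]
logger ('scene',) [0.4395 0.1502 2.8336] 0.071
logger ('top',) [ 0.4409  0.1495 -0.3124] 0.042
logger ('scene', 'top') [0.4407 0.1498 2.8291] 0.12
notes ('scene',) [0.4873 0.2834 1.8864] 0.121
notes ('top',) [0.4896 0.281  0.2793] 0.045
notes ('scene', 'top') [0.4887 0.2818 0.2967] 0.201
none door scene
```

View pics/masks.png

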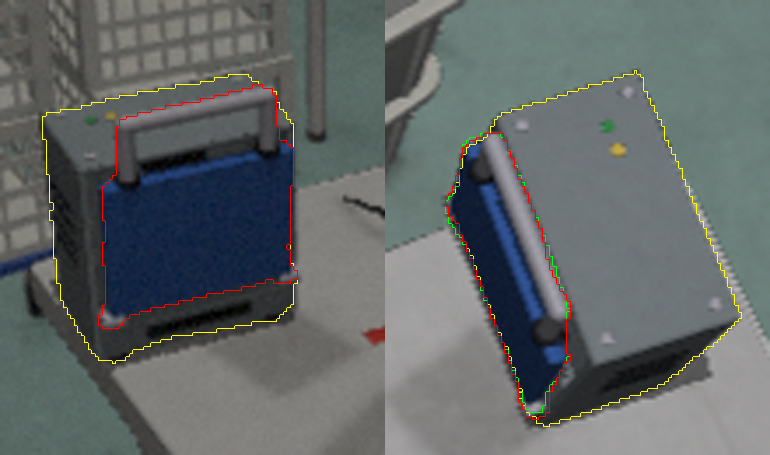

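```bash
python3 - <<'E'
from h import *
M=np.load("M.npy",allow_pickle=True).item()
# bar ends at z=.2
e={"top":[(410.6,159.4),(430.6,209.1)],"scene":[(243.7,185.4),(288.6,177.1)]}
for c in C:
    a,b=(plane(c,u,.2) for u in e[c]); d=b-a; print(c,a.round(4),b.round(4),((a+b)/2).round(4),np.linalg.norm(d).round(4),"yaw of bar",np.degrees(np.arctan2(d[1],d[0])).round(2))
def door(p,th=0):  # hull points of door: panel + bar; p=hinge x,y,yaw
    x,y,t=p; pts=[[sx,sy,sz] for sx in(-.006,.006) for sy in(-.069,.069) for sz in(0,.112)]+[[sx,sy,sz] for sx in(-.006,.006) for sy in(-.05,.05) for sz in(.149,.161)]
    q=np.array(pts); R=np.array([[np.cos(t),-np.sin(t)],[np.sin(t),np.cos(t)]])
    return np.c_[q[:,:2]@R.T+[x,y],q[:,2]+.045]
def full(p):
    x,y,t,o=p; return np.r_[box((x,y,t),.088,.156,.165),door((x-o*np.cos(t),y-o*np.sin(t),t))]
U={c:np.maximum(M["dock"][c],M["handle"][c]) for c in C}
for t0 in (-1.2,-1.0,-1.4):
  for cs in (("scene","top"),("top",)):
    b=fit(full,{c:U[c] for c in cs},[.5,-.17,t0,.045],[.02,.02,.2,.01]);x,y,t,o=b[0]
    print(cs,b[0].round(4),round(b[1],3),"hinge",x-o*np.cos(t),y-o*np.sin(t),np.degrees(t))
b=fit(door,{c:M["handle"][c] for c in C},[.5,-.1,-1.2],[.02,.02,.2]);print("door",b)
E
```

```text
scene [ 0.5898 -0.1248  0.2   ] [ 0.483  -0.1117  0.2   ] [ 0.5364 -0.1183  0.2   ] 0.1076 yaw of bar 173.02
top [ 0.5914 -0.1256  0.2   ] [ 0.488  -0.1186  0.2   ] [ 0.5397 -0.1221  0.2   ] 0.1036 yaw of bar 176.12
('scene', 'top') [ 0.5352 -0.183  -1.6279  0.054 ] 0.13 hinge 0.538283426286778 -0.1290693904155233 -93.27128648857675
('top',) [ 0.5372 -0.1828 -1.6414  0.0495] 0.036 hinge 0.5406787651966283 -0.1333495119854651 -94.04389893884525
('scene', 'top') [ 0.5351 -0.1818 -1.6261  0.0581] 0.157 hinge 0.5383349950419687 -0.12377054427885188 -93.17131986212733
('top',) [ 0.5369 -0.1823 -1.6376  0.0505] 0.036 hinge 0.5402449723004427 -0.13195791252540753 -93.8266486071264
('scene', 'top') [ 0.5353 -0.1824 -1.6517  0.0479] 0.116 hinge 0.5391278565630303 -0.13466876834449248 -94.63771499743578
('top',) [ 0.5364 -0.1823 -1.6455  0.0449] 0.039 hinge 0.5397714870825794 -0.13752877875886663 -94.28177815070865
door (array([ 0.53861352, -0.12582502, -1.67027197]), np.float64(0.6522165247512803))
```

```bash
python3 -m inch '[0,0,-0.05,0,0,0, 0.1,-0.07,-0.094,0,0,8, 0.14,-0.1,-0.094,0,0,16, 0.18,-0.13,-0.094,0,0,24, 0.22,-0.16,-0.094,0,0,25.8, 0.26,-0.19,-0.094,0,0,25.8, 0.3,-0.22,-0.094,0,0,25.8, 0.34,-0.25,-0.094,0,0,25.8]'
cat > s.py <<'E'
from h import *
from scipy.spatial.transform import Rotation as Ro
import sys
# usage: s.py x y z yawOfToolY  -> needed rows delta (tool down)
o=r.observe();p=np.array(o["position"]);R=np.array(o["tcp_rot"])
print("t",round(o["time"],2),"p",p.round(4),"yaw_y",np.degrees(np.arctan2(R[1,1],R[0,1])).round(2),"F",np.round(o["force"],1),"w",round(o["width"]*.0919,4),"q",np.round(o["q"],0))
if len(sys.argv)>4:
    x,y,z,a=map(float,sys.argv[1:5]);a=np.radians(a);Y=np.array([np.cos(a),np.sin(a),0]);Z=np.array([0,0,-1]);T=np.c_[np.cross(Y,Z),Y,Z]
    print("need",(R.T@(np.array([x,y,z])-p)).round(4),np.degrees(Ro.from_matrix(R.T@T).as_rotvec()).round(2))
E
python3 s.py .539 -.125 .27 -94
```

```text
time: 2.5
position: [0.4248, -0.3092, 0.2995]
tcp_rot: [[0.998, -0.071, 0.001], [-0.071, -0.998, -0.001], [0.001, 0.001, -1.0]]
force: [0.2, -0.6, -0.5]
width: 0.997
t 2.5 p [ 0.4248 -0.3092  0.2995] yaw_y -94.05 F [ 0.2 -0.6 -0.5] w 0.0916 q [ 38.  10.  -7. 103.   1.  67. -63.]
need [ 0.1009 -0.1918  0.0295] [ 0.04 -0.05 -0.05]
```

```bash
python3 -m inch '[0.02,-0.04,0,0,0,0, 0.042,-0.08,0,0,0,0, 0.063,-0.12,0,0,0,0, 0.084,-0.16,0.01,0,0,0, 0.101,-0.192,0.03,0,0,0, 0.101,-0.192,0.03,0,0,0, 0.101,-0.192,0.03,0,0,0]' 0.06
python3 s.py .539 -.125 .195 -94
python3 - <<'E'
from h import *
k=[]
for c,(x0,y0) in (("scene",(210,130)),("top",(380,110))):
    g=r.get_image(c)[:,:,::-1]; k.append(cv2.resize(g[y0:y0+130,x0:x0+110],None,fx=3.5,fy=3.5,interpolation=cv2.INTER_CUBIC))
cv2.imwrite("pics/a1.png",np.hstack(k))
E
```

```text
time: 3.2
position: [0.5381, -0.126, 0.2684]
tcp_rot: [[0.998, -0.069, -0.001], [-0.069, -0.998, 0.0], [-0.001, 0.0, -1.0]]
force: [0.7, -1.3, -0.3]
width: 0.65
t 3.2 p [ 0.5381 -0.126   0.2684] yaw_y -93.94 F [ 0.7 -1.3 -0.3] w 0.0597 q [ 22.  15. -15. 101.   4.  65. -88.]
need [ 0.0009 -0.0011  0.0734] [0.   0.08 0.06]
```

View pics/a1.png

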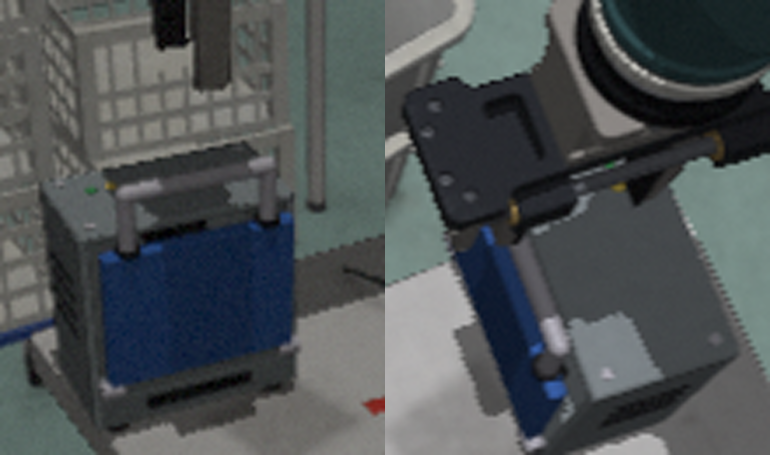

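```bash
python3 -m inch '[0.001,0,0.02,0,0,0, 0.001,0,0.04,0,0,0, 0.001,0,0.06,0,0,0, 0.001,0,0.073,0,0,0, 0.001,0,0.073,0,0,0]' 
python3 -m inch '[0,0,0,0,0,0, 0,0,0,0,0,0, 0,0,0,0,0,0]' 0.022
python3 s.py
python3 -m inch '[0,0,0,0,0,0, 0,0,0,0,0,0, 0,0,0,0,0,0]' 0.008
python3 s.py
```

```text
time: 3.8
position: [0.538, -0.1278, 0.1947]
tcp_rot: [[0.997, -0.073, -0.003], [-0.073, -0.997, 0.0], [-0.003, 0.0, -1.0]]
force: [-0.5, -0.4, 0.0]
width: 0.657
time: 4.1
position: [0.5399, -0.1269, 0.197]
tcp_rot: [[0.997, -0.071, 0.002], [-0.071, -0.997, -0.001], [0.002, 0.0, -1.0]]
force: [0.1, 0.4, 0.3]
width: 0.413
t 4.1 p [ 0.5399 -0.1269  0.197 ] yaw_y -94.05 F [0.1 0.4 0.3] w 0.0379 q [ 22.  19. -14. 105.   6.  56. -89.]
time: 4.4
position: [0.5394, -0.1263, 0.1962]
tcp_rot: [[0.998, -0.07, 0.0], [-0.07, -0.998, 0.0], [0.0, -0.0, -1.0]]
force: [0.9, 1.6, 1.2]
width: 0.153
t 4.4 p [ 0.5394 -0.1263  0.1962] yaw_y -94.03 F [0.9 1.6 1.2] w 0.014 q [ 22.  19. -14. 105.   6.  56. -89.]
```

```bash
python3 -m inch '[0,0,0,0,0,0, 0,0,0,0,0,0, 0,0,0,0,0,0]' 0.002
for i in 1 2 3; do python3 -m inch '[0,0,0,0,0,0]' >/dev/null; python3 s.py .5394 -.126 .195 -94; done
```

```text
time: 4.7
position: [0.5399, -0.1264, 0.1975]
tcp_rot: [[0.998, -0.07, 0.002], [-0.07, -0.998, -0.0], [0.002, 0.0, -1.0]]
force: [-2.2, 0.8, 9.8]
width: 0.02
t 4.8 p [ 0.5399 -0.1264  0.1975] yaw_y -94.03 F [-2.   0.2  9.3] w 0.0021 q [ 22.  19. -14. 105.   6.  56. -89.]
need [-0.0005 -0.0004  0.0025] [ 0.01 -0.1  -0.03]
t 4.9 p [ 0.5399 -0.1264  0.1976] yaw_y -94.03 F [-2.5  1.5  9.3] w 0.002 q [ 22.  19. -14. 105.   6.  56. -89.]
need [-0.0006 -0.0003  0.0026] [ 0.01 -0.1  -0.03]
t 5.0 p [ 0.5399 -0.1264  0.1975] yaw_y -94.03 F [-2.6  1.   8.7] w 0.002 q [ 22.  19. -14. 105.   6.  56. -89.]
need [-0.0006 -0.0004  0.0025] [ 0.01 -0.1  -0.03]
```

```bash
python3 - <<'E'
from h import *
k=[]
for c,(x0,y0) in (("scene",(210,130)),("top",(380,110))):
    g=r.get_image(c)[:,:,::-1]; k.append(cv2.resize(g[y0:y0+130,x0:x0+110],None,fx=3.5,fy=3.5,interpolation=cv2.INTER_CUBIC))
cv2.imwrite("pics/a2.png",np.hstack(k))
P=r.observe()["position"]
print(proj("scene",[P,P-[0,0,.014],[.5395,-.126,.2]]), [[ (u-210)*3.5,(v-130)*3.5] for u,v in proj("scene",[P,P-[0,0,.014],[.5395,-.126,.2]])])
E
```

```text
[[263.64056401 181.01069007]
 [263.93206509 186.42077169]
 [263.83122761 180.08658553]] [[np.float64(187.74197402803426), np.float64(178.5374152478743)], [np.float64(188.7622278025133), np.float64(197.4727009183849)], [np.float64(188.40929665062305), np.float64(175.30304936230962)]]
```

View pics/a2.png

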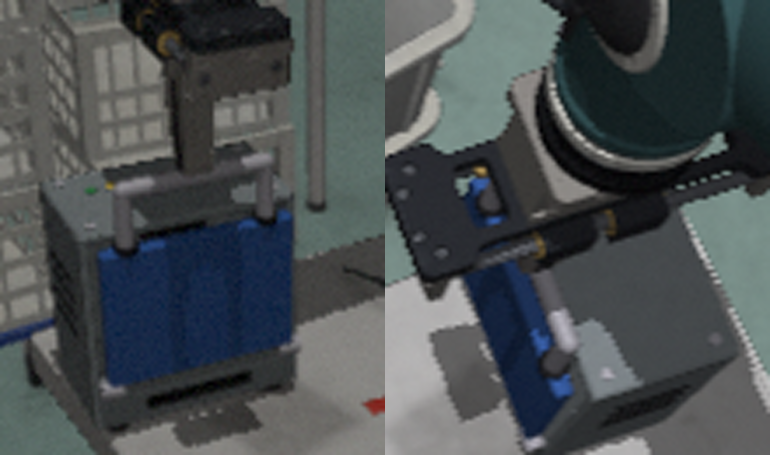

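```bash
python3 - <<'E'
from h import *
def cr(P): return ((proj("scene",P)-[210,130])*3.5).round(0).tolist()
y=np.array([-.069,-.998,0]);p=np.array([.5381,-.126,.2684-.014]);x=np.array([.998,-.069,0])
for s in (.03,.048,-.03,-.048): print("a1",s,cr([p+s*y-.01*x,p+s*y+.01*x]))
p=np.array([.5399,-.1264,.1975-.014])
for s in (0,.018,-.018): print("a2",s,cr([p+s*y-.01*x,p+s*y+.01*x]))
print(proj("scene",[[.241,-.604,.192]]), proj("top",[[0,0,0.]]))
for c,t in (("top","red_tape"),("scene","red_tape")): pass
E
```

```text
a1 0.03 [[184.0, 77.0], [155.0, 83.0]]
a1 0.048 [[173.0, 67.0], [145.0, 72.0]]
a1 -0.03 [[219.0, 114.0], [189.0, 120.0]]
a1 -0.048 [[230.0, 126.0], [200.0, 132.0]]
a2 0 [[203.0, 194.0], [175.0, 201.0]]
a2 0.018 [[193.0, 183.0], [165.0, 189.0]]
a2 -0.018 [[213.0, 206.0], [185.0, 213.0]]
[[283.07142406 101.05794487]] [[459.38985456 473.16365387]]
```

```bash
python3 -c "
from rig import r
print(r.tip_reach)"
python3 -m inch '[0,0,-0.01,0,0,0, 0,0,-0.03,0,0,0, 0,0,-0.05,0,0,0, 0,0,-0.05,0,0,0]' 0.05
python3 -m inch '[0,0,0,0,0,0, 0,0,0,0,0,0, 0,0,0,0,0,0]'
python3 s.py
python3 - <<'E'
from h import *
k=[]
for c,(x0,y0) in (("scene",(210,80)),("top",(380,110))):
    g=r.get_image(c)[:,:,::-1]; k.append(cv2.resize(g[y0:y0+130,x0:x0+110],None,fx=3.5,fy=3.5,interpolation=cv2.INTER_CUBIC))
    p=np.array(r.observe()["position"])-[0,0,.014]; y=np.array([-.069,-.998,0])
    for s in (-.025,.025):
      for dz,col in ((0,(0,0,255)),(.019,(0,255,0))):
        u=(proj(c,[p+s*y+[0,0,dz]])[0]-[x0,y0]+.5)*3.5; cv2.circle(k[-1],(int(u[0]),int(u[1])),4,col,1)
cv2.imwrite("pics/a3.png",np.hstack(k))
E
```

```text
0.014
time: 5.5
position: [0.541, -0.1271, 0.2488]
tcp_rot: [[0.997, -0.071, 0.005], [-0.071, -0.997, -0.001], [0.005, 0.001, -1.0]]
force: [0.1, 1.1, -0.1]
width: 0.352
time: 5.8
position: [0.5386, -0.1266, 0.2448]
tcp_rot: [[0.998, -0.07, -0.002], [-0.07, -0.998, 0.0], [-0.002, -0.0, -1.0]]
force: [-1.1, 0.3, -1.0]
width: 0.545
t 5.8 p [ 0.5386 -0.1266  0.2448] yaw_y -94.04 F [-1.1  0.3 -1. ] w 0.0501 q [ 22.  16. -15. 102.   5.  62. -88.]
```

View pics/a3.png

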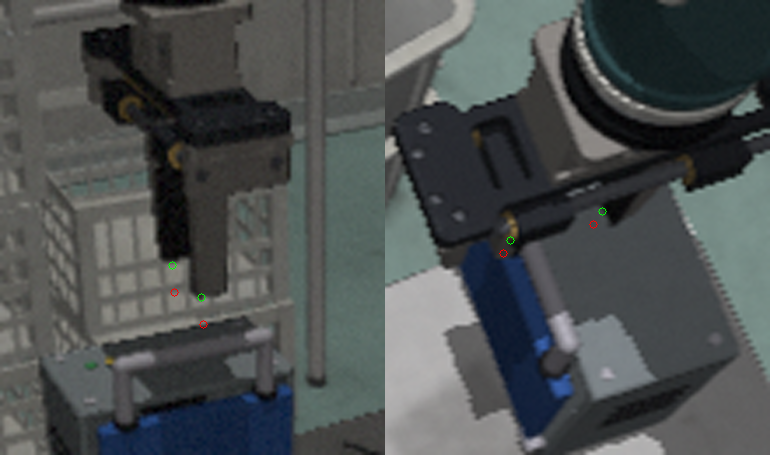

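```bash
python3 -m inch '[0,0,0.02,0,0,0, 0,0,0.04,0,0,0, 0,0,0.05,0,0,0, 0,0,0.06,0,0,0, 0,0,0.067,0,0,0, 0,0,0.067,0,0,0]' 
python3 s.py
python3 -m inch '[0,0,0,0,0,0, 0,0,0,0,0,0, 0,0,0,0,0,0, 0,0,0,0,0,0, 0,0,0,0,0,0]' 0.02
python3 s.py
python3 -m inch '[0,0,0,0,0,0, 0,0,0,0,0,0, 0,0,0,0,0,0, 0,0,0,0,0,0]' 0.006
python3 s.py
```

```text
time: 6.5
position: [0.5389, -0.1266, 0.1782]
tcp_rot: [[0.998, -0.07, -0.001], [-0.07, -0.998, 0.0], [-0.001, -0.0, -1.0]]
force: [-0.5, 0.3, -0.3]
width: 0.546
t 6.5 p [ 0.5389 -0.1266  0.1782] yaw_y -94.04 F [-0.5  0.3 -0.3] w 0.0502 q [ 21.  20. -14. 106.   6.  54. -90.]
time: 7.0
position: [0.5394, -0.1267, 0.1792]
tcp_rot: [[0.998, -0.071, 0.0], [-0.071, -0.998, -0.0], [0.0, 0.0, -1.0]]
force: [-0.0, -0.2, -0.4]
width: 0.218
t 7.0 p [ 0.5394 -0.1267  0.1792] yaw_y -94.04 F [-0.  -0.2 -0.4] w 0.02 q [ 21.  20. -14. 106.   6.  54. -90.]
time: 7.4
position: [0.5393, -0.1266, 0.179]
tcp_rot: [[0.998, -0.071, 0.0], [-0.071, -0.998, -0.0], [0.0, 0.0, -1.0]]
force: [-1.0, -0.5, 1.1]
width: 0.119
t 7.4 p [ 0.5393 -0.1266  0.179 ] yaw_y -94.05 F [-1.  -0.5  1.1] w 0.0109 q [ 21.  20. -14. 106.   6.  54. -90.]
```

```bash
python3 -m inch '[0,-0.003,0.000,0,0,0, 0,-0.006,0.0001,0,0,0, 0,-0.009,0.0003,0,0,0, 0,-0.0122,0.0005,0,0,0, 0,-0.018,0.0011,0,0,0, 0,-0.0243,0.0019,0,0,0]' 
python3 s.py
```

```text
time: 8.0
position: [0.541, -0.1022, 0.1769]
tcp_rot: [[0.997, -0.071, 0.0], [-0.071, -0.997, -0.0], [0.0, 0.0, -1.0]]
force: [1.3, -3.6, -3.6]
width: 0.115
t 8.0 p [ 0.541  -0.1022  0.1769] yaw_y -94.06 F [ 1.3 -3.6 -3.6] w 0.0106 q [ 19.  20. -15. 107.   6.  54. -92.]
```

```bash
python3 -m inch '[0,-0.006,0.0011,0,0,0, 0,-0.0119,0.0024,0,0,0, 0,-0.0178,0.0039,0,0,0, 0,-0.0237,0.0057,0,0,0, 0,-0.0294,0.0077,0,0,0, 0,-0.0351,0.0099,0,0,0, 0,-0.0406,0.0123,0,0,0, 0,-0.0461,0.015,0,0,0]' 
python3 s.py
python3 -m inch '[0,-0.0054,0.0029,0,0,0, 0,-0.0106,0.006,0,0,0, 0,-0.0157,0.0092,0,0,0, 0,-0.0207,0.0127,0,0,0, 0,-0.0256,0.0164,0,0,0, 0,-0.0303,0.0203,0,0,0, 0,-0.0348,0.0243,0,0,0, 0,-0.0392,0.0285,0,0,0]' 
python3 s.py
```

```text
time: 8.8
position: [0.5444, -0.0564, 0.1618]
tcp_rot: [[0.997, -0.071, 0.0], [-0.071, -0.997, -0.001], [0.0, 0.001, -1.0]]
force: [3.9, -5.6, -4.5]
width: 0.121
t 8.8 p [ 0.5444 -0.0564  0.1618] yaw_y -94.06 F [ 3.9 -5.6 -4.5] w 0.0112 q [ 15.  21. -16. 108.   7.  52. -98.]
time: 9.6
position: [0.5473, -0.0183, 0.1334]
tcp_rot: [[0.997, -0.071, 0.0], [-0.071, -0.997, -0.001], [0.001, 0.001, -1.0]]
force: [2.5, -7.2, -3.2]
width: 0.121
t 9.6 p [ 0.5473 -0.0183  0.1334] yaw_y -94.09 F [ 2.5 -7.2 -3.2] w 0.0111 q [  11.   23.  -16.  109.    8.   49. -103.]
```

```bash
python3 -m inch '[0,-0.0042,0.0044,0,0,0, 0,-0.0083,0.0089,0,0,0, 0,-0.0121,0.0136,0,0,0, 0,-0.0158,0.0185,0,0,0, 0,-0.0193,0.0235,0,0,0, 0,-0.0226,0.0286,0,0,0, 0,-0.0256,0.0339,0,0,0, 0,-0.0285,0.0392,0,0,0]' 
python3 s.py
python3 -m inch '[0,-0.0027,0.0055,0,0,0, 0,-0.0051,0.011,0,0,0, 0,-0.0073,0.0167,0,0,0, 0,-0.0093,0.0225,0,0,0, 0,-0.0111,0.0283,0,0,0, 0,-0.0126,0.0342,0,0,0, 0,-0.0139,0.0401,0,0,0, 0,-0.015,0.0461,0,0,0]' 
python3 s.py
```

```text
time: 10.4
position: [0.5493, 0.0088, 0.0942]
tcp_rot: [[0.997, -0.072, 0.0], [-0.072, -0.997, -0.003], [0.0, 0.003, -1.0]]
force: [2.6, -9.1, -2.4]
width: 0.12
t 10.4 p [0.5493 0.0088 0.0942] yaw_y -94.14 F [ 2.6 -9.1 -2.4] w 0.011 q [   8.   27.  -16.  110.   10.   44. -107.]
time: 11.2
position: [0.5502, 0.0218, 0.0482]
tcp_rot: [[0.997, -0.073, -0.001], [-0.073, -0.997, -0.005], [-0.0, 0.005, -1.0]]
force: [2.4, -12.4, -0.3]
width: 0.122
t 11.2 p [0.5502 0.0218 0.0482] yaw_y -94.21 F [  2.4 -12.4  -0.3] w 0.0112 q [   5.   31.  -14.  111.   12.   39. -110.]
```

```bash
python3 -m inch '[0,0,0.005,0,0,0, 0,0,0.01,0,0,0, 0,0.001,0.014,0,0,0, 0,0.001,0.018,0,0,0, 0,0.001,0.021,0,0,0, 0,0.001,0.023,0,0,0, 0,0.001,0.0245,0,0,0, 0,0.001,0.0245,0,0,0]' 
python3 s.py
```

```text
time: 12.0
position: [0.5522, 0.0224, 0.0292]
tcp_rot: [[0.997, -0.073, 0.003], [-0.073, -0.997, -0.004], [0.004, 0.004, -1.0]]
force: [-8.3, -10.4, 40.8]
width: 0.119
t 12.0 p [0.5522 0.0224 0.0292] yaw_y -94.19 F [ -8.3 -10.4  40.8] w 0.0109 q [   5.   33.  -14.  112.   13.   37. -111.]
```

```bash
python3 -m inch '[0,0,-0.002,0,0,0, 0,0,-0.004,0,0,0, 0,0,-0.004,0,0,0]' 
python3 s.py
python3 - <<'E'
from h import *
k=[]
for c,(x0,y0) in (("scene",(220,150)),("top",(340,130))):
    g=r.get_image(c)[:,:,::-1]; k.append(cv2.resize(g[y0:y0+130,x0:x0+110],None,fx=3.5,fy=3.5,interpolation=cv2.INTER_CUBIC))
    h=np.array([.5394,-.1266,.045]);d=np.array([.07,.998,0]);l=np.array([.998,-.07,0])
    for s in (-1,1):
      for P in (h+.155*d+s*.05*l, h+.112*d+s*.069*l,h+s*.069*l):
        u=(proj(c,[P])[0]-[x0,y0]+.5)*3.5; cv2.circle(k[-1],(int(u[0]),int(u[1])),4,(0,255,0),1)
cv2.imwrite("pics/a4.png",np.hstack(k))
E
```

```text
time: 12.3
position: [0.552, 0.0224, 0.0298]
tcp_rot: [[0.997, -0.073, 0.003], [-0.073, -0.997, -0.003], [0.004, 0.003, -1.0]]
force: [2.2, -9.2, 10.7]
width: 0.118
t 12.3 p [0.552  0.0224 0.0298] yaw_y -94.19 F [ 2.2 -9.2 10.7] w 0.0109 q [   5.   33.  -14.  112.   13.   37. -111.]
```

View pics/a4.png

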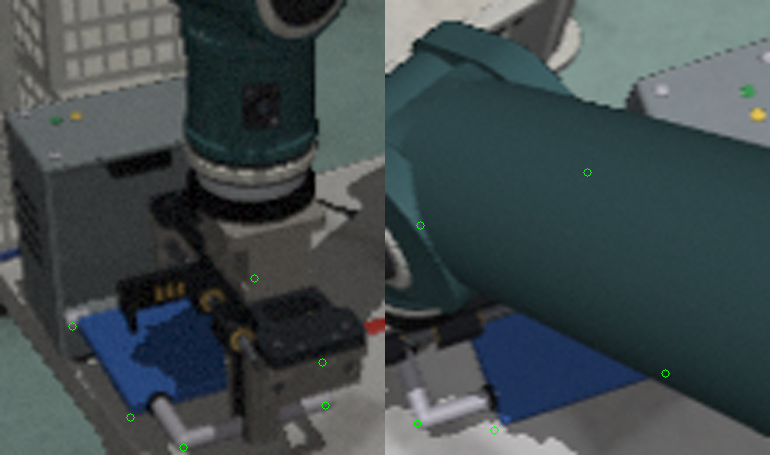

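```bash
python3 -m inch '[0,0,0,0,0,0, 0,0,0,0,0,0, 0,0,0,0,0,0, 0,0,0,0,0,0]' 0.036
python3 s.py
python3 -m inch '[0,0,-0.02,0,0,0, 0,0,-0.05,0,0,0, 0,0,-0.09,0,0,0, 0,0,-0.13,0,0,0, 0,0,-0.17,0,0,0, 0,0,-0.17,0,0,0]'
python3 s.py .4407 .1498 .12 -107.9
```

```text
time: 12.8
position: [0.5494, 0.0262, 0.0274]
tcp_rot: [[0.998, -0.069, -0.001], [-0.069, -0.998, 0.001], [-0.001, -0.001, -1.0]]
force: [0.9, 0.2, -0.5]
width: 0.389
t 12.8 p [0.5494 0.0262 0.0274] yaw_y -93.98 F [ 0.9  0.2 -0.5] w 0.0358 q [   5.   33.  -14.  112.   12.   37. -111.]
time: 13.4
position: [0.5533, 0.0262, 0.2032]
tcp_rot: [[0.998, -0.07, 0.01], [-0.07, -0.998, 0.001], [0.01, -0.002, -1.0]]
force: [0.5, 0.1, 0.4]
width: 0.395
t 13.4 p [0.5533 0.0262 0.2032] yaw_y -94.01 F [0.5 0.1 0.4] w 0.0363 q [   8.   19.  -18.  105.    7.   56. -106.]
need [-0.1217 -0.1153  0.0822] [-0.16 -0.55 13.89]
```

```bash
python3 -m inch '[-0.03,-0.03,0,0,0,5, -0.06,-0.06,0.01,0,0,10, -0.09,-0.09,0.03,0,0,13.9, -0.122,-0.115,0.05,0,0,13.9, -0.122,-0.115,0.08,0,0,13.9, -0.122,-0.115,0.1,0,0,13.9, -0.122,-0.115,0.11,0,0,13.9, -0.122,-0.115,0.11,0,0,13.9]' 0.08
python3 s.py .4405 .1498 .03 -107.9
python3 -m inch '[0,0,0,0,0,0, 0,0,0,0,0,0]'
python3 s.py .4405 .1498 .03 -107.9
```

```text
time: 14.2
position: [0.4351, 0.1481, 0.0862]
tcp_rot: [[0.951, -0.308, -0.004], [-0.308, -0.951, -0.001], [-0.003, 0.002, -1.0]]
force: [0.1, 1.0, -0.1]
width: 0.864
t 14.2 p [0.4351 0.1481 0.0862] yaw_y -107.93 F [ 0.1  1.  -0.1] w 0.0794 q [  -7.   21.  -19.  122.   10.   39. -140.]
need [ 0.0048 -0.0034  0.0562] [ 0.11  0.18 -0.03]
time: 14.4
position: [0.4372, 0.1485, 0.0885]
tcp_rot: [[0.951, -0.309, 0.002], [-0.309, -0.951, 0.0], [0.001, -0.001, -1.0]]
force: [0.6, 0.4, -0.5]
width: 0.87
t 14.4 p [0.4372 0.1485 0.0885] yaw_y -107.97 F [ 0.6  0.4 -0.5] w 0.0799 q [  -7.   20.  -19.  122.   10.   39. -140.]
need [ 0.0027 -0.0022  0.0585] [-0.05 -0.07 -0.07]
```

```bash
python3 -m inch '[0.002,-0.002,0.02,0,0,0, 0.003,-0.002,0.04,0,0,0, 0.003,-0.002,0.06,0,0,0, 0.003,-0.002,0.07,0,0,0, 0.003,-0.002,0.07,0,0,0]'
python3 s.py .4405 .1498 .003 -107.9
python3 -m inch '[0,0,0.005,0,0,0, 0,0,0.01,0,0,0, 0,0,0.014,0,0,0, 0,0,0.014,0,0,0]'
python3 s.py .4405 .1498 .003 -107.9
```

```text
time: 14.9
position: [0.4395, 0.1491, 0.0172]
tcp_rot: [[0.951, -0.308, -0.001], [-0.308, -0.951, -0.001], [-0.001, 0.001, -1.0]]
force: [1.0, -0.0, -0.0]
width: 0.871
t 14.9 p [0.4395 0.1491 0.0172] yaw_y -107.95 F [ 1. -0. -0.] w 0.0801 q [ -10.   28.  -16.  123.   15.   30. -144.]
need [ 0.0008 -0.001   0.0142] [ 0.05  0.07 -0.05]
time: 15.3
position: [0.4397, 0.1493, 0.0035]
tcp_rot: [[0.951, -0.308, -0.0], [-0.308, -0.951, -0.0], [-0.0, 0.0, -1.0]]
force: [-0.6, -0.0, 0.2]
width: 0.872
t 15.3 p [0.4397 0.1493 0.0035] yaw_y -107.94 F [-0.6 -0.   0.2] w 0.0801 q [ -10.   30.  -15.  124.   16.   28. -145.]
need [ 0.0006 -0.0007  0.0005] [ 0.02  0.01 -0.04]
```

```bash
python3 -m inch '[0,0,0,0,0,0, 0,0,0,0,0,0, 0,0,0,0,0,0, 0,0,0,0,0,0, 0,0,0,0,0,0, 0,0,0,0,0,0]' 0.044
python3 s.py
python3 -m inch '[0,0,-0.005,0,0,0, 0,0,-0.02,0,0,0, 0,0,-0.05,0,0,0, 0,0,-0.09,0,0,0, 0,0,-0.13,0,0,0, 0,0,-0.15,0,0,0, 0,0,-0.15,0,0,0]'
python3 s.py .5437 -.0657 .15 -4.05
python3 - <<'E'
from h import *
k=[]
o=r.observe();R=np.array(o["tcp_rot"]);p=np.array(o["position"])
for c,(x0,y0) in (("scene",(310,190)),("top",(260,230))):
    g=r.get_image(c)[:,:,::-1]; k.append(cv2.resize(g[y0:y0+130,x0:x0+110],None,fx=3.5,fy=3.5,interpolation=cv2.INTER_CUBIC))
    for s in (-1,1):
     for v in (-1,1):
      for z in (.014-.019+.009,.014-.019+.009-.022):
        P=p+R@np.array([s*.043,v*.026,z]); u=(proj(c,[P])[0]-[x0,y0]+.5)*3.5; cv2.circle(k[-1],(int(u[0]),int(u[1])),4,(0,255,0),1)
cv2.imwrite("pics/a5.png",np.hstack(k))
E
```

```text
time: 15.9
position: [0.4401, 0.1494, 0.0039]
tcp_rot: [[0.951, -0.308, 0.0], [-0.308, -0.951, 0.0], [0.0, -0.0, -1.0]]
force: [0.7, -0.1, 1.8]
width: 0.564
t 15.9 p [0.4401 0.1494 0.0039] yaw_y -107.94 F [ 0.7 -0.1  1.8] w 0.0518 q [ -10.   30.  -15.  124.   16.   28. -145.]
time: 16.6
position: [0.4416, 0.1499, 0.1566]
tcp_rot: [[0.951, -0.308, 0.006], [-0.308, -0.951, 0.001], [0.005, -0.003, -1.0]]
force: [0.3, -0.9, -1.2]
width: 0.561
t 16.6 p [0.4416 0.1499 0.1566] yaw_y -107.96 F [ 0.3 -0.9 -1.2] w 0.0515 q [  -4.   14.  -21.  119.    7.   48. -137.]
need [0.1635 0.1737 0.0069] [   0.15   -0.37 -103.91]
```

View pics/a5.png

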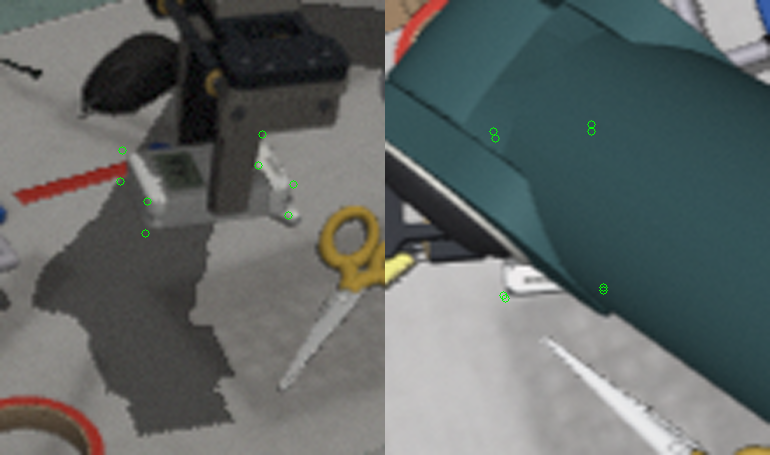

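```bash
python3 -m inch '[0.02,0.02,0,0,0,-6, 0.04,0.042,0,0,0,-13, 0.06,0.063,0,0,0,-20, 0.08,0.084,0,0,0,-27, 0.1,0.105,0,0,0,-34, 0.12,0.126,0,0,0,-41, 0.14,0.147,0,0,0,-48, 0.163,0.171,0,0,0,-55]'
python3 s.py .5439 -.0628 .15 -4.05
```

```text
time: 17.5
position: [0.541, -0.0639, 0.1513]
tcp_rot: [[0.794, 0.608, -0.004], [0.608, -0.794, 0.001], [-0.003, -0.004, -1.0]]
force: [0.1, 0.1, -1.2]
width: 0.56
t 17.5 p [ 0.541  -0.0639  0.1513] yaw_y -52.59 F [ 0.1  0.1 -1.2] w 0.0514 q [ 22.  23. -24. 108.  11.  52. -59.]
need [0.003  0.0009 0.0013] [ -0.26   0.07 -48.54]
```

```bash
python3 -m inch '[0.001,0,0,0,0,-7, 0.002,0,0,0,0,-14, 0.003,0.001,0,0,0,-21, 0.003,0.001,0,0,0,-28, 0.003,0.001,0,0,0,-35, 0.003,0.001,0,0,0,-42, 0.003,0.001,0,0,0,-48.5, 0.003,0.001,0,0,0,-48.5]'
python3 -m inch '[0,0,0,0,0,0, 0,0,0,0,0,0]' >/dev/null
python3 s.py .5439 -.0628 .065 -4.05
python3 - <<'E'
from h import *
k=[]
h=np.array([.5394,-.1266,.045]);d=np.array([.0706,.9975,0]);l=np.array([.9975,-.0706,0])
for c,(x0,y0) in (("scene",(220,150)),("top",(360,130))):
    g=r.get_image(c)[:,:,::-1]; k.append(cv2.resize(g[y0:y0+130,x0:x0+110],None,fx=3.5,fy=3.5,interpolation=cv2.INTER_CUBIC))
    for s in (-1,1):
      for P in (h+.155*d+s*.05*l, h+[0,0,.006]+.112*d+s*.069*l,h+[0,0,.032]+.018*d+s*.033*l,h+[0,0,.022]+.042*d+s*.037*l):
        u=(proj(c,[P])[0]-[x0,y0]+.5)*3.5; cv2.circle(k[-1],(int(u[0]),int(u[1])),4,(0,255,0),1)
cv2.imwrite("pics/a6.png",np.hstack(k))
E
```

```text
time: 18.3
position: [0.5438, -0.0623, 0.1514]
tcp_rot: [[0.077, 0.997, -0.004], [0.997, -0.077, 0.001], [0.001, -0.004, -1.0]]
force: [0.5, 0.6, -0.9]
width: 0.557
t 18.5 p [ 0.5447 -0.0625  0.1529] yaw_y -4.55 F [-0.6 -0.5 -1.4] w 0.0516 q [ 30.  25. -34. 107.  17.  53. -16.]
need [-0.0004 -0.0007  0.0879] [-0.09 -0.01 -0.5 ]
```

View pics/a6.png

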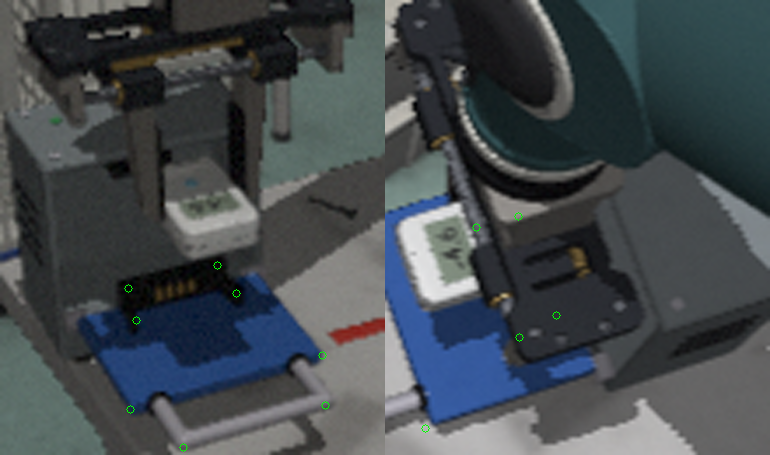

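```bash
python3 -m inch '[0.003,-0.001,0.02,0,0,-0.5, 0.003,-0.001,0.04,0,0,-0.5, 0.003,-0.001,0.06,0,0,-0.5, 0.003,-0.001,0.07,0,0,-0.5, 0.003,-0.001,0.08,0,0,-0.5, 0.003,-0.001,0.088,0,0,-0.5, 0.003,-0.001,0.088,0,0,-0.5]'
python3 s.py .5439 -.0628 .057 -4.05
```

```text
time: 19.3
position: [0.5441, -0.0595, 0.065]
tcp_rot: [[0.069, 0.998, -0.001], [0.998, -0.069, 0.0], [-0.0, -0.001, -1.0]]
force: [0.1, 0.6, -1.0]
width: 0.559
t 19.3 p [ 0.5441 -0.0595  0.065 ] yaw_y -3.95 F [ 0.1  0.6 -1. ] w 0.0514 q [ 27.  32. -30. 111.  23.  43. -21.]
need [-0.0034  0.0001  0.008 ] [-0.07  0.    0.1 ]
```

```bash
python3 -m inch '[0,0,0.004,0,0,0, 0,0,0.008,0,0,0, -0.002,0,0.008,0,0,0, -0.003,0,0.008,0,0,0]'
python3 -m inch '[-0.001,0,0,0,0,0, -0.001,0,0,0,0,0]'; python3 -m inch '[-0.001,0,0,0,0,0, -0.001,0,0,0,0,0]' | grep -E "pos|forc"; python3 -m inch '[-0.001,0,0,0,0,0, -0.001,0,0,0,0,0]' | grep -E "pos|forc"
```

```text
time: 19.7
position: [0.5443, -0.0627, 0.0578]
tcp_rot: [[0.069, 0.998, 0.0], [0.998, -0.069, -0.0], [-0.0, 0.0, -1.0]]
force: [0.7, 0.2, -0.9]
width: 0.559
time: 19.9
position: [0.5443, -0.0638, 0.0579]
tcp_rot: [[0.069, 0.998, 0.0], [0.998, -0.069, -0.0], [-0.0, 0.0, -1.0]]
force: [0.6, 0.0, -1.8]
width: 0.561
position: [0.5442, -0.0646, 0.0578]
force: [0.0, -0.6, -2.3]
position: [0.5441, -0.0656, 0.0577]
force: [-0.5, 0.1, -1.9]
```

Now at cradle +61 nominal; continue to contact.

```bash
for i in 1; do python3 -m inch '[-0.001,0,0,0,0,0, -0.001,0,0,0,0,0]' | grep -E "pos|forc"; python3 -m inch '[-0.001,0,0,0,0,0, -0.001,0,0,0,0,0]' | grep -E "pos|forc";  python3 -m inch '[-0.001,0,0,0,0,0, -0.001,0,0,0,0,0]' | grep -E "pos|forc"; done
```

```text
position: [0.544, -0.0666, 0.0577]
force: [0.1, -0.1, -1.3]
position: [0.5439, -0.0676, 0.0577]
force: [-0.1, -0.6, -2.3]
position: [0.5438, -0.0687, 0.0577]
force: [0.2, -1.1, -2.5]
```

```bash
python3 -m inch '[-0.001,0,0,0,0,0, -0.001,0,0,0,0,0]' | grep -E "pos|forc"; python3 -m inch '[-0.001,0,0,0,0,0, -0.001,0,0,0,0,0]' | grep -E "pos|forc";  python3 -m inch '[-0.001,0,0,0,0,0, -0.001,0,0,0,0,0]' | grep -E "pos|forc"
python3 - <<'E'
from h import *
k=[]
for c,(x0,y0) in (("scene",(240,195)),("top",(380,150))):
    g=r.get_image(c)[:,:,::-1]; k.append(cv2.resize(g[y0:y0+80,x0:x0+80],None,fx=5,fy=5,interpolation=cv2.INTER_CUBIC))
cv2.imwrite("pics/a7.png",np.hstack(k))
E
```

```text
position: [0.5438, -0.0696, 0.0577]
force: [-0.6, -0.3, -1.9]
position: [0.5437, -0.0706, 0.0577]
force: [-0.2, -0.1, -2.0]
position: [0.5436, -0.0716, 0.0577]
force: [-0.0, -0.7, -1.6]
```

View pics/a7.png

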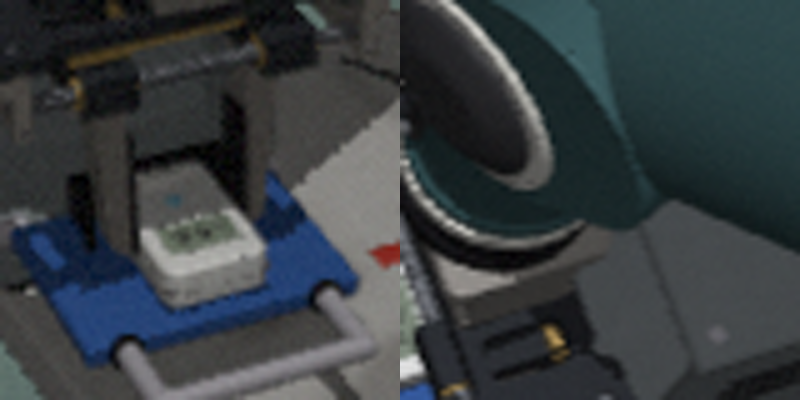

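```bash
python3 - <<'E'
from h import *
h=np.array([.5394,-.1266,0]);d=np.array([.0706,.9975,0]);l=np.array([.9975,-.0706,0])
f=lambda P:((proj("scene",[P])[0]-[240,195]+.5)*5).round(0)
for D in (.092,.098,.104,.110,.116): print(D,"bottom corners",f(h+D*d-.026*l+[0,0,.054]),f(h+D*d+.026*l+[0,0,.054]),"top",f(h+D*d-.026*l+[0,0,.076]),f(h+D*d+.026*l+[0,0,.076]))
print("panel",[f(h+D*d+s*.069*l+[0,0,.051]) for D in (0,.112) for s in (-1,1)])
print("finger gap -> door z of tool", [f(h+D*d+s*.026*l+[0,0,.076]) for D in (.012,.018,.024) for s in (-1,1)])
E
```

```text
0.092 bottom corners [260. 277.] [158. 306.] top [260. 239.] [156. 268.]
0.098 bottom corners [266. 284.] [162. 313.] top [265. 246.] [161. 275.]
0.104 bottom corners [271. 291.] [168. 320.] top [270. 253.] [166. 282.]
0.11 bottom corners [276. 298.] [173. 327.] top [276. 260.] [171. 289.]
0.116 bottom corners [282. 305.] [178. 335.] top [281. 267.] [176. 296.]
panel [array([263., 163.]), array([  3., 231.]), array([361., 282.]), array([ 86., 360.])]
finger gap -> door z of tool [array([192., 154.]), array([ 92., 179.]), array([197., 160.]), array([ 97., 185.]), array([202., 166.]), array([101., 192.])]
```

```bash
python3 -m inch '[0,0,0.001,0,0,0, 0,0,0.002,0,0,0]' | grep -E "pos|forc"; python3 -m inch '[0,0,0.001,0,0,0, 0,0,0.001,0,0,0]' | grep -E "pos|forc";  python3 -m inch '[-0.001,0,0,0,0,0, -0.001,0,0,0,0,0]' | grep -E "pos|forc"; python3 -m inch '[-0.001,0,0,0,0,0, -0.001,0,0,0,0,0]' | grep -E "pos|forc"; python3 -m inch '[-0.001,0,0,0,0,0, -0.001,0,0,0,0,0]' | grep -E "pos|forc"
```

```text
position: [0.5436, -0.0714, 0.0556]
force: [0.7, -0.5, -2.6]
position: [0.5436, -0.0714, 0.0549]
force: [-1.0, -0.7, 1.4]
position: [0.5438, -0.0721, 0.0549]
force: [-1.2, 1.3, 1.6]
position: [0.5438, -0.0722, 0.0549]
force: [-0.9, 4.1, 1.1]
position: [0.5439, -0.0723, 0.0549]
force: [0.4, 6.6, 1.8]
```

```bash
python3 -m inch '[0.0015,0,0,0,0,0, 0.0015,0,0,0,0,0]' | grep -E "pos|forc"; python3 -m inch '[0,0,0,0,0,0, 0,0,0,0,0,0, 0,0,0,0,0,0, 0,0,0,0,0,0, 0,0,0,0,0,0]' 0.066
python3 -m inch '[0,0,-0.01,0,0,0, 0,0,-0.03,0,0,0, 0,0,-0.06,0,0,0, 0,0,-0.1,0,0,0, 0,0,-0.14,0,0,0, 0,0,-0.14,0,0,0]'
python3 s.py .550 .0262 .16 -94.0
```

```text
position: [0.5438, -0.0723, 0.0549]
force: [0.7, 4.9, 2.4]
time: 23.3
position: [0.5434, -0.0733, 0.0546]
tcp_rot: [[0.069, 0.998, -0.0], [0.998, -0.069, -0.0], [-0.0, -0.0, -1.0]]
force: [-0.7, -0.1, -0.4]
width: 0.72
time: 23.9
position: [0.5471, -0.0727, 0.2009]
tcp_rot: [[0.068, 0.998, 0.01], [0.998, -0.068, -0.002], [-0.001, 0.011, -1.0]]
force: [-0.3, -0.2, 0.2]
width: 0.715
t 23.9 p [ 0.5471 -0.0727  0.2009] yaw_y -3.93 F [-0.3 -0.2  0.2] w 0.0658 q [ 33.  22. -36. 105.  15.  58. -13.]
need [ 0.0989 -0.0043  0.0407] [ 0.54 -0.41 90.07]
```

```bash
python3 -m inch '[0.03,-0.001,0,0,0,8, 0.06,-0.003,0,0,0,16, 0.099,-0.004,0,0,0,24, 0.099,-0.004,0,0,0,32, 0.099,-0.004,0,0,0,40, 0.099,-0.004,0,0,0,48, 0.099,-0.004,0,0,0,56, 0.099,-0.004,0,0,0,64]' 0.036
python3 s.py .550 .0262 .16 -94.0
python3 - <<'E'
from h import *
k=[]
for c,(x0,y0) in (("scene",(235,175)),("top",(350,140))):
    g=r.get_image(c)[:,:,::-1]; k.append(cv2.resize(g[y0:y0+100,x0:x0+100],None,fx=4,fy=4,interpolation=cv2.INTER_CUBIC))
cv2.imwrite("pics/a8.png",np.hstack(k))
E
```

```text
time: 24.7
position: [0.546, 0.0262, 0.1946]
tcp_rot: [[0.929, 0.371, -0.001], [0.371, -0.929, -0.0], [-0.001, -0.0, -1.0]]
force: [-0.1, -0.1, 0.2]
width: 0.391
t 24.7 p [0.546  0.0262 0.1946] yaw_y -68.25 F [-0.1 -0.1  0.2] w 0.0359 q [ 14.  20. -24. 106.  10.  56. -83.]
need [0.0038 0.0015 0.0346] [ 0.    0.03 25.75]
```

View pics/a8.png

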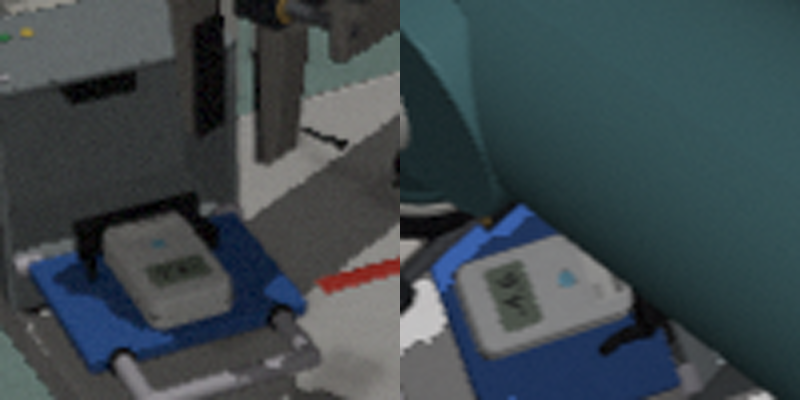

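```bash
python3 -m inch '[0.004,0.001,0,0,0,8, 0.006,0.005,0,0,0,16, 0.006,0.005,0,0,0,24, 0.006,0.005,0.02,0,0,25.8, 0.006,0.005,0.05,0,0,25.8, 0.006,0.005,0.08,0,0,25.8, 0.006,0.005,0.1,0,0,25.8, 0.006,0.005,0.1,0,0,25.8]'
python3 s.py .550 .0225 .0275 -94.0
```

```text
time: 25.6
position: [0.5513, 0.0236, 0.0919]
tcp_rot: [[0.998, -0.062, -0.006], [-0.062, -0.998, -0.0], [-0.006, 0.0, -1.0]]
force: [0.1, 0.4, -0.4]
width: 0.393
t 25.6 p [0.5513 0.0236 0.0919] yaw_y -93.55 F [ 0.1  0.4 -0.4] w 0.0361 q [   8.   28.  -18.  110.   11.   45. -109.]
need [-0.0009  0.0011  0.0644] [0.03 0.35 0.45]
```

```bash
python3 -m inch '[0,0.001,0.015,0,0,0.4, 0,0.001,0.03,0,0,0.4, 0,0.001,0.045,0,0,0.4, 0,0.001,0.058,0,0,0.4, 0,0.001,0.066,0,0,0.4, 0,0.001,0.066,0,0,0.4, 0,0.001,0.066,0,0,0.4]'
python3 s.py .550 .0225 .0275 -94.0
python3 -m inch '[0,0,0,0,0,0, 0,0,0,0,0,0, 0,0,0,0,0,0, 0,0,0,0,0,0, 0,0,0,0,0,0]' 0.006
python3 s.py
```

```text
time: 26.3
position: [0.5539, 0.0229, 0.0287]
tcp_rot: [[0.997, -0.072, 0.0], [-0.072, -0.997, 0.0], [0.0, -0.0, -1.0]]
force: [0.1, -0.6, 0.8]
width: 0.392
t 26.3 p [0.5539 0.0229 0.0287] yaw_y -94.13 F [ 0.1 -0.6  0.8] w 0.036 q [   7.   33.  -16.  111.   14.   38. -112.]
need [-0.0039  0.0006  0.0012] [-0.   -0.   -0.13]
time: 26.8
position: [0.554, 0.0223, 0.0291]
tcp_rot: [[0.997, -0.073, 0.001], [-0.073, -0.997, -0.001], [0.001, 0.001, -1.0]]
force: [-0.7, -1.3, 3.6]
width: 0.121
t 26.8 p [0.554  0.0223 0.0291] yaw_y -94.16 F [-0.7 -1.3  3.6] w 0.0111 q [   7.   33.  -16.  111.   14.   38. -112.]
```

```bash
python3 -m inch '[0,0.0001,-0.0059,0,0,0, 0,0.0005,-0.0118,0,0,0, 0,0.001,-0.0176,0,0,0, 0,0.0019,-0.0235,0,0,0, 0,0.0029,-0.0293,0,0,0, 0,0.0041,-0.035,0,0,0, 0,0.0056,-0.0407,0,0,0, 0,0.0073,-0.0464,0,0,0]'
python3 s.py
python3 -m inch '[0,0.0019,-0.0056,0,0,0, 0,0.0041,-0.0111,0,0,0, 0,0.0064,-0.0165,0,0,0, 0,0.009,-0.0218,0,0,0, 0,0.0118,-0.0269,0,0,0, 0,0.0148,-0.032,0,0,0, 0,0.0179,-0.037,0,0,0, 0,0.0213,-0.0418,0,0,0]'
python3 s.py
```

```text
time: 27.6
position: [0.5533, 0.0156, 0.0756]
tcp_rot: [[0.997, -0.072, 0.0], [-0.072, -0.997, 0.0], [0.0, -0.0, -1.0]]
force: [3.8, -1.6, -4.3]
width: 0.114
t 27.6 p [0.5533 0.0156 0.0756] yaw_y -94.14 F [ 3.8 -1.6 -4.3] w 0.0105 q [   9.   29.  -17.  110.   12.   43. -110.]
time: 28.4
position: [0.552, -0.0036, 0.1179]
tcp_rot: [[0.997, -0.071, 0.001], [-0.071, -0.997, 0.003], [0.001, -0.003, -1.0]]
force: [3.1, 7.6, 0.2]
width: 0.118
t 28.4 p [ 0.552  -0.0036  0.1179] yaw_y -94.06 F [3.1 7.6 0.2] w 0.0109 q [  11.   25.  -18.  109.   10.   47. -106.]
```

```bash
python3 -m inch '[0,0.003,-0.005,0,0,0, 0,0.006,-0.0097,0,0,0, 0,0.0095,-0.0142,0,0,0, 0,0.0135,-0.0186,0,0,0, 0,0.0176,-0.0228,0,0,0, 0,0.022,-0.0268,0,0,0, 0,0.0265,-0.0306,0,0,0, 0,0.0312,-0.0342,0,0,0]'
python3 s.py
python3 -m inch '[0,0.0048,-0.0034,0,0,0, 0,0.0098,-0.0066,0,0,0, 0,0.0149,-0.0095,0,0,0, 0,0.0201,-0.0123,0,0,0, 0,0.0254,-0.0149,0,0,0, 0,0.0308,-0.0172,0,0,0, 0,0.0363,-0.0194,0,0,0, 0,0.0418,-0.0213,0,0,0]'
python3 s.py
```

```text
time: 29.2
position: [0.5498, -0.0332, 0.1527]
tcp_rot: [[0.998, -0.07, 0.001], [-0.07, -0.998, 0.004], [0.001, -0.004, -1.0]]
force: [1.1, 9.5, 5.6]
width: 0.117
t 29.2 p [ 0.5498 -0.0332  0.1527] yaw_y -94.02 F [1.1 9.5 5.6] w 0.0107 q [  15.   22.  -18.  108.    9.   51. -101.]
time: 30.0
position: [0.5471, -0.0731, 0.1761]
tcp_rot: [[0.998, -0.069, 0.002], [-0.069, -0.998, 0.005], [0.002, -0.006, -1.0]]
force: [-4.9, 12.4, 21.1]
width: 0.116
t 30.0 p [ 0.5471 -0.0731  0.1761] yaw_y -93.94 F [-4.9 12.4 21.1] w 0.0107 q [ 19.  21. -18. 106.   7.  54. -96.]
```

```bash
python3 -m inch '[0,0.002,-0.003,0,0,0, 0,0.006,-0.0055,0,0,0, 0,0.011,-0.0075,0,0,0, 0,0.016,-0.0085,0,0,0, 0,0.021,-0.0095,0,0,0, 0,0.026,-0.0103,0,0,0, 0,0.031,-0.011,0,0,0, 0,0.036,-0.0115,0,0,0]'
python3 s.py
```

```text
time: 30.8
position: [0.5439, -0.1138, 0.1859]
tcp_rot: [[0.997, -0.072, 0.001], [-0.072, -0.997, 0.001], [0.001, -0.001, -1.0]]
force: [-0.6, 4.2, 10.8]
width: 0.119
t 30.8 p [ 0.5439 -0.1138  0.1859] yaw_y -94.11 F [-0.6  4.2 10.8] w 0.011 q [ 22.  20. -17. 106.   7.  55. -92.]
```

```bash
python3 -m inch '[0,0.002,-0.0005,0,0,0, 0,0.004,-0.001,0,0,0, 0,0.006,-0.001,0,0,0, 0,0.008,-0.001,0,0,0, 0,0.0095,-0.001,0,0,0, 0,0.011,-0.001,0,0,0, 0,0.012,-0.001,0,0,0, 0,0.012,-0.001,0,0,0]'
python3 s.py
python3 -m inch '[0,0.001,0,0,0,0, 0,0.002,0,0,0,0, 0,0.003,0,0,0,0, 0,0.003,0,0,0,0]'
python3 s.py
```

```text
time: 31.6
position: [0.543, -0.1267, 0.1865]
tcp_rot: [[0.997, -0.072, 0.0], [-0.072, -0.997, -0.0], [0.001, 0.0, -1.0]]
force: [-1.0, 2.2, 8.0]
width: 0.12
t 31.6 p [ 0.543  -0.1267  0.1865] yaw_y -94.16 F [-1.   2.2  8. ] w 0.011 q [ 23.  20. -17. 105.   7.  55. -91.]
time: 32.0
position: [0.5427, -0.1296, 0.1865]
tcp_rot: [[0.997, -0.072, 0.0], [-0.072, -0.997, -0.0], [0.0, 0.0, -1.0]]
force: [-0.1, 1.7, 8.2]
width: 0.121
t 32.0 p [ 0.5427 -0.1296  0.1865] yaw_y -94.15 F [-0.1  1.7  8.2] w 0.0111 q [ 23.  20. -17. 105.   7.  55. -90.]
```

```bash
python3 -m inch '[0,0.001,0,0,0,0, 0,0.002,0,0,0,0, 0,0.003,0,0,0,0, 0,0.003,0,0,0,0]' | grep -E "pos|forc"
python3 -m inch '[0,0.001,0,0,0,0, 0,0.002,0,0,0,0, 0,0.002,0,0,0,0]'| grep -E "pos|forc"
python3 -m inch '[0,0.001,0,0,0,0, 0,0.002,0,0,0,0, 0,0.002,0,0,0,0]'| grep -E "pos|forc"
python3 -m inch '[0,0.001,0,0,0,0, 0,0.002,0,0,0,0, 0,0.002,0,0,0,0]'| grep -E "pos|forc"
```

```text
position: [0.5425, -0.1324, 0.1864]
force: [-1.5, 3.0, 8.5]
position: [0.5425, -0.1325, 0.1864]
force: [-1.0, 7.1, 8.4]
position: [0.5425, -0.1325, 0.1864]
force: [-0.5, 10.4, 7.4]
position: [0.5425, -0.1325, 0.1864]
force: [-0.1, 14.0, 9.0]
```

```bash
python3 -m inch '[0,-0.003,0,0,0,0, 0,-0.004,0,0,0,0, 0,-0.004,0,0,0,0]' | grep -E "pos|forc"
python3 -m inch '[0,0,0,0,0,0, 0,0,0,0,0,0, 0,0,0,0,0,0, 0,0,0,0,0,0, 0,0,0,0,0,0]' 0.045
python3 -m inch '[0,0,-0.01,0,0,0, 0,0,-0.03,0,0,0, 0,0,-0.06,0,0,0, 0,0,-0.1,0,0,0, 0,0,-0.15,0,0,0, 0,0,-0.18,0,0,0, 0,0,-0.18,0,0,0]'
python3 -m inch '[-0.04,0.04,0,0,0,0, -0.07,0.07,0,0,0,0, -0.1,0.1,0,0,0,0, -0.13,0.13,0,0,0,0, -0.16,0.16,0,0,0,0, -0.19,0.19,0,0,0,0, -0.21,0.21,0,0,0,0, -0.21,0.21,0,0,0,0]'
python3 - <<'E'
from h import *
k=[]
for c,(x0,y0) in (("scene",(210,150)),("top",(380,120))):
    g=r.get_image(c)[:,:,::-1]; k.append(cv2.resize(g[y0:y0+130,x0:x0+110],None,fx=3.5,fy=3.5,interpolation=cv2.INTER_CUBIC))
    for t in ("red_tape","notes","weight","logger"):
        print(c,t,[(np.round(d["rect"]).tolist(),round(d["p"],2)) for d in r.look_for(c,t)][:1])
cv2.imwrite("pics/a9.png",np.hstack(k))
E
```

```text
position: [0.5425, -0.1325, 0.1864]
force: [-0.1, 6.4, 7.7]
time: 34.1
position: [0.542, -0.1349, 0.1847]
tcp_rot: [[0.997, -0.073, -0.001], [-0.073, -0.997, -0.0], [-0.001, 0.0, -1.0]]
force: [-0.2, -0.3, -0.1]
width: 0.488
time: 34.8
position: [0.5446, -0.1346, 0.371]
tcp_rot: [[0.997, -0.072, 0.01], [-0.072, -0.997, -0.003], [0.01, 0.002, -1.0]]
force: [-0.0, -0.0, 1.3]
width: 0.49
time: 35.6
position: [0.3141, -0.3313, 0.3647]
tcp_rot: [[0.997, -0.08, -0.001], [-0.08, -0.997, -0.0], [-0.001, 0.0, -1.0]]
force: [0.5, 0.7, -0.3]
width: 0.489
scene red_tape [([318.0, 323.0, 45.0, 38.0], 0.79)]
scene notes [([379.0, 347.0, 44.0, 46.0], 0.7)]
scene weight [([343.0, 370.0, 19.0, 35.0], 0.86)]
scene logger []
top red_tape [([283.0, 246.0, 42.0, 45.0], 0.56)]
top notes [([242.0, 300.0, 48.0, 47.0], 0.76)]
top weight [([217.0, 260.0, 25.0, 20.0], 0.87)]
top logger []
```

View pics/a9.png

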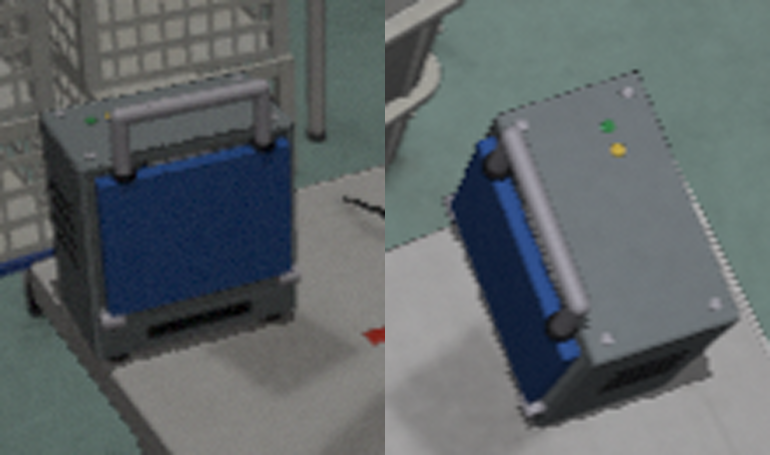

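```bash
python3 -c "
from rig import r
print(r.observe()['time']); print(r.close_job())"
```

```text
36.1
the job is handed in; nothing more can be done
None
```

The logger is in the dock with the door shut. I handed the job in at 36.1 s, with the gripper open and well clear of everything. No verdict is reported back.

**What I did:** I gripped the bar and lowered the door slowly to its stop. I then laid the logger display up between the cheeks, felt its end touch the ledge at about 6 N, and let go. Last, I gripped the bar again and pushed the door up to its hard stop.

**Last checks:**
- **Door:** it did not move any further under a 14 N push, and the final pictures show it flush with the dock.
- **Logger:** a picture before closing showed it at the ledge, display up. It no longer shows in either camera, so its standing upright inside is inferred, not seen.
- **Other things:** the red tape, note pad and check weight are within about 2 pixels of where they started.

**What failed or disagreed:**
- **First grasp:** my first grip on the bar slipped off its top. The fingertips sat about 19 mm higher than the reported tool position implied, so I corrected for that.
- **Door at the start:** it ended about 6 mm further in at the bar than where I first gripped it, so it seems to have started slightly ajar.
- **Forces:** the highest wrist force I read was about 42 N (41 N upward), when the door met its open stop. That load was on the fingers, not the gripper's body. While raising the door I read up to about 25 N, because my path was slightly off the door's arc.

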